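Put the pump fittings away on their holders

TASK

Put each of the four loose steel pump fittings away in the holder that fits it: turn the flange so that its three holes go down over the studs of the hub and it lies flat there, stand the big and the small pipe socket each upright on the floor of the ring of its own size, and lay the hex-ended piece down lengthwise on the floor of the long tray. Let go of everything, and leave the green jar and the clay saucer where they stand.

Things in the scene. Friction and masses are not known exactly. Their poses are not given: they have to be found in the camera images.
- flange: Loose steel flange, lying flat: near-round plate 113 mm across, 10 mm thick, with three 17 mm through holes 120 degrees apart, centred 42 mm from the middle, and a round upright neck 40 mm in diameter (to grip) on its middle, reaching 60 mm above the underside; black disc on top. 0.5 kg. Origin: centre of the underside, z up; one hole along its own +x, others at 120 and 240 degrees.
- big_socket: Loose big pipe socket: a plain steel tube standing upright, 56 mm outside diameter, 44 mm bore, 50 mm high, about 0.3 kg. Origin: centre of the underside, z up.
- small_socket: Loose small pipe socket: a plain steel tube standing upright, 34 mm outside diameter, 22 mm bore, 50 mm high, about 0.15 kg. Origin: centre of the underside, z up.
- hex_piece: Loose steel hex piece: a lying round bar 28 mm thick, 110 mm long over all, with a hexagonal collar (38 mm across flats, 44 over corners, 22 mm long) at each end and 66 mm of bare bar between. Origin: on the bar's axis at half length, 19 mm above what it rests on; x runs along the bar. Same either way round. 0.35 kg.
- stud_hub: Fixed holder of the flange: dark steel disc 110 mm in diameter, its top 12 mm above the board, with three upright 8 mm studs 120 degrees apart, 42 mm from the middle, rising 22 mm above the disc. Origin: centre of the underside, z up; one stud along its own +x, others at 120 and 240 degrees.
- big_ring: Fixed holder for the big socket: a 96 mm square of plywood 10 mm thick with a grey plastic ring on it, 74 mm inside diameter, 6 mm thick, 8 mm high (rim 18 mm above the board). Origin: centre of the underside; the floor inside the ring is 10 mm above it.
- small_ring: Fixed holder for the small socket: a 76 mm square of plywood 10 mm thick with a grey plastic ring on it, 52 mm inside diameter, 6 mm thick, 8 mm high (rim 18 mm above the board). Origin: centre of the underside; the floor inside the ring is 10 mm above it.
- long_tray: Fixed holder of the hex piece: plywood 140 x 74 mm, 10 mm thick, edged with wooden strips 10 mm high (to 20 mm above the work board) that leave 126 x 60 mm inside; the long sides are open over the middle 60 mm, for the fingers. Origin: centre of the underside; x runs along its length; the inner floor is 10 mm above it.
- jar: Bystander: green plastic twist-cap jar, 56 mm in diameter, 80 mm high, standing. Origin: centre of the underside. To be left alone.
- saucer: Bystander: brown clay saucer, 80 mm across the rim, 18 mm high. Origin: centre of the underside. To be left alone.
Not all that is in view belongs to the job. Leave any orange look-alike of the small_socket alone.

How it is judged:
By the outcome, as a careful person would: the job done as asked, in the order asked, and still so for the second after the job is handed in, with the robot touching nothing.
It also fails if it takes over 120 s, if anything falls off the work surface, if the arm or the gripper's body presses on something with over 40 N, if the wrist force passes 120 N, or if a joint passes its speed limit or range.

ROBOT

A 6-joint arm with a two-finger parallel gripper is mounted at the origin on the work surface. World frame = base frame: x ahead of the robot, y to its left, z up, the work surface at z = 0. Lengths are in m, angles in rad, forces in N, time in s.
With the tool pointing down it reaches from about 0.35 to 0.975 m from the base axis. Payload 4.9 kg.
Tool frame: the origin (TCP) lies midway between the tips of the shut fingers; the grasp point (between the pads) lies 19 mm behind it; z points along the fingers, y is the line along which they close (so a half turn about z gives the same grasp; the last joint's range is limited). The gripper opens to 85 mm and grips with 20 to 120 N. Pads are 22 mm wide; open, the fingers measure 114 mm over their backs; the gripper's body (76 mm by 85 mm) begins 54 mm behind the grasp point. The pads swing forward as they close: fully open they stand 13 mm farther back than shut.
Start: joints at [1.113, 0.053, 1.613, -0, 1.476, -0.119], TCP at [0.208, 0.589, 0.231] pointing down, gripper open.
Joint ranges: [-3.01, 3.01], [-1.01, 2.22], [0.06, 2.58], [-1.02, 4.17], [0.09, 2.62], [-3.14, 3.14]. Speed limits (rad/s): [2.57, 2.57, 3.14, 3.14, 3.14, 3.14].

INTERFACE

Orientations are given as a unit quaternion [w, x, y, z].
In Python, from plant import manip gives the robot as it stands.
- The arm moves only by the tool move_arm, never from a script. Its argument "increments" is one flat list of numbers, 5 for each row, row after row: the shift along the tool's x, y, z in mm, then the turn about the tool's z in rad, then the opening, from 0 (shut) to 1 (fully open). In form: [tx, ty, tz, spin, jaw, tx, ty, tz, spin, jaw, ...]. A call has 1 to 8 rows; each row shifts and turns the commanded pose from where the row before left it, along the tool's axes as they then stand; what a row does not reach is not made up. A row lasts 1/12 s, in which the tool goes at most 41.7 mm and 7.16 degrees, less where a joint would pass 70% of its speed; a pose out of reach is approached as far as the arm can. A call with a gripper value outside its range is refused whole. The fingers move at their own pace and stop on an object; the grip force is fixed at half the most. Time passes only in rows, so rows that do not move let the fingers close. It gives the time, the measured TCP pose, the force, the opening and the grip force at its end, in the units of the state.
- manip.state(): the state, without advancing time (a new reading comes with each control period).
- manip.grab_frame(name): name is "scene" or "top"; returns a dict with "image" (480x640x3 uint8, blue, green, red), "fov_y" (degrees; the focal length in pixels is half the picture's height over the tangent of half this angle, whatever the lens; pixels are square), "cx", "cy" (the principal point, pixels), "eye" and "rotation" of the camera in the world. Camera axes: x right, y down, z forward; pixel columns grow to the right and rows downward; lengths in m; the calibration is good to about 2 mm. A picture is of the moment at which its call begins. There is no depth.
- manip.job_done(): hands the job in; it is judged then, once.
The state is a dict: "time": time; "joint_pos": joint angles; "joint_vel": joint speeds; "joint_efforts": joint torques, N m; "tool_pos": TCP position; "tool_rot": TCP orientation; "contact_force": force on the tool from outside, world axes, zero at the start; "ft_torque": the same for the moment, N m; "gripper_width": opening from 0.0 (shut) to 1.0 (fully open); "grasp_force": force on a finger pad.
Only numpy, scipy, OpenCV 4.12 (cv2) and the standard library are available. Lean on these libraries where they do the work, as an engineer would, in place of code of your own. Each camera call takes 0.05 s, during which the arm holds its last target. There are 200 camera calls.

## Working session

There is one attempt and no reset: what is moved stays moved. The work goes in short steps, Python scripts to look and compute and a tool call to move; the robot and the scene stay as the last step left them, time stands still between calls to the robot, and variables do not carry over. Pictures are saved under pics/ and viewed, at most 14 in all, crops included, and the job is handed in when it is done.

Besides the shell and the picture viewer there is one more tool, called after ">>>" as name(argument=value, ...), one argument or row to a line, values as JSON. move_arm: Moves the arm, as the interface text tells. Its arguments: {"type":"object","properties":{"increments":{"type":"array"}},"required":["increments"]}

```bash
ls; mkdir -p pics
python3 - <<'E'
from plant import manip
import cv2
for n in("scene","top"):
    f=manip.grab_frame(n); cv2.imwrite(f"pics/{n}0.png",f["image"])
    print(n,{k:(v.tolist() if hasattr(v,'tolist') else v) for k,v in f.items() if k!="image"})
print(manip.state())
E
```

```text
pics
scene {'fov_y': 47.447978522097294, 'cx': 318.6472958895395, 'cy': 240.11329618608298, 'eye': [0.8298089330722027, -0.42914000070614516, 0.8831020189372392], 'rotation': [-0.2664539918201383, 0.9177517858264708, 0.2831182799233291, -0.08110468191598243]}
top {'fov_y': 51.90333682297441, 'cx': 315.84018374220807, 'cy': 240.31370155780155, 'eye': [0.42633323506009485, -0.003452893508716476, 0.9846578252124992], 'rotation': [0.04490171054490019, -0.6995652214053235, 0.7121433567106491, -0.03800232733862435]}
{'time': 0.1, 'joint_pos': array([ 1.11300296e+00,  5.32679629e-02,  1.61416805e+00,  1.49983608e-05,
        1.47595149e+00, -1.19016211e-01]), 'joint_vel': array([ 1.84102381e-03, -7.60093881e-04, -6.15637746e-04, -8.11877919e-04,
        5.14395604e-05, -5.78841712e-04]), 'joint_efforts': array([ 1.38789542e-04, -3.94904280e+01, -3.71363640e+01, -1.22850406e-04,
        3.86977452e-03, -9.53107161e-06]), 'tool_pos': array([0.20746728, 0.58897363, 0.23019333]), 'tool_rot': array([-2.62404551e-04,  1.68580350e-01,  9.85687506e-01, -8.58235340e-04]), 'contact_force': array([-0.21157938,  0.00325248,  0.34128789]), 'ft_torque': array([ 0.01408891, -0.01951115,  0.03694092]), 'grasp_force': 0.0, 'gripper_width': 0.9998659070758684}
```

View pics/scene0.png

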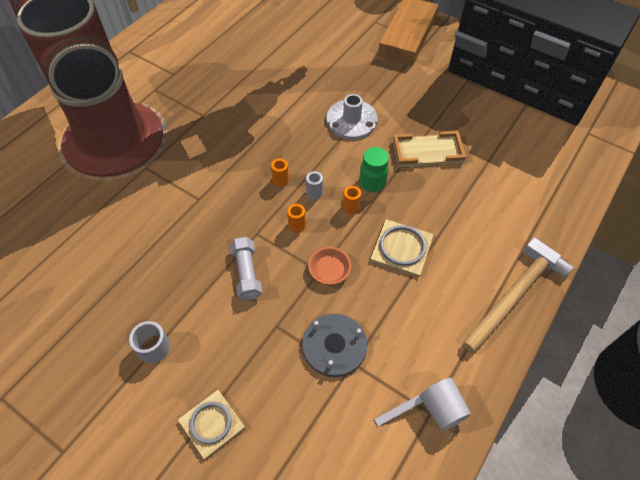

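View pics/top0.png

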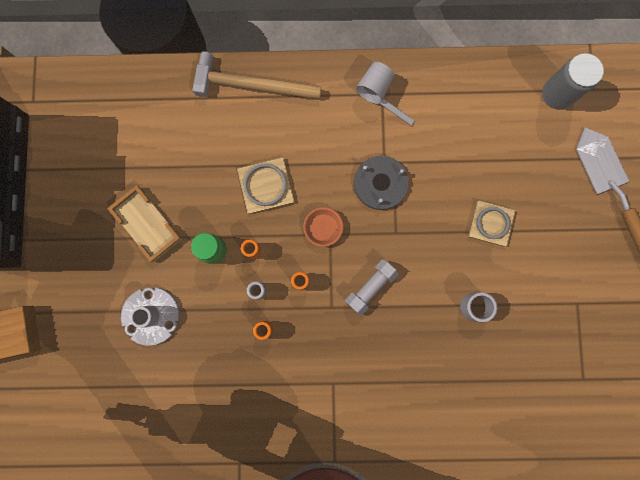

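Scene view: the grey small socket is at (314,185). The look-alikes are orange tubes at (280,172), (352,200) and (297,217). Top view: flange (150,317), hub (382,182), big socket (479,307), big ring (266,185), small ring (493,223), hex (372,287), tray (144,222), jar (207,247), saucer (323,227). The grey small socket is at (256,290), with orange tubes at (249,248), (300,281) and (262,331).

I choose the grey tube. Next I'll fit x, y, z and yaw of each object in both views by projecting its edges.

```bash
cat > vis.py <<'E'
import numpy as np, cv2
from scipy.optimize import minimize, least_squares
from scipy.spatial.transform import Rotation as R
class Cam:
    def __init__(s,f):
        s.img=f["image"]; s.F=240/np.tan(np.radians(f["fov_y"])/2); s.c=np.array([f["cx"],f["cy"]])
        s.e=np.array(f["eye"]); q=f["rotation"]; s.R=R.from_quat([q[1],q[2],q[3],q[0]]).as_matrix()
        L=cv2.cvtColor(s.img,cv2.COLOR_BGR2LAB).astype(np.float32); s.g={}
        for b in (0.8,2.5):
            l=cv2.GaussianBlur(L,(0,0),b)
            gx=cv2.Sobel(l,-1,1,0)/8; gy=cv2.Sobel(l,-1,0,1)/8
            m=np.sqrt((gx**2+gy**2).sum(2)); s.g[b]=np.minimum(m/np.percentile(m,97),1.5).astype(np.float32)
    def proj(s,P):
        p=(np.asarray(P)-s.e)@s.R; return p[:,:2]/p[:,2:]*s.F+s.c
    def ray(s,px):
        d=s.R@np.r_[(np.array(px)-s.c)/s.F,1]; return d
def grab(manip): return [Cam(manip.grab_frame(n)) for n in("top","scene")]
def tri(cams,pxs):
    A=0;b=0
    for c,p in zip(cams,pxs):
        d=c.ray(p);d/=np.linalg.norm(d);M=np.eye(3)-np.outer(d,d);A=A+M;b=b+M@c.e
    return np.linalg.solve(A,b)
t=np.linspace(0,2*np.pi,72,endpoint=False)
def circ(r,z,x=0,y=0): return np.c_[x+r*np.cos(t),y+r*np.sin(t),0*t+z]
def poly(pts,n=30):
    pts=np.array(pts,float);return np.vstack([a+(b-a)*np.linspace(0,1,n)[:,None] for a,b in zip(pts[:-1],pts[1:])])
def rect(a,b,z): return poly([(a,b,z),(-a,b,z),(-a,-b,z),(a,-b,z),(a,b,z)])
h3=[(42*np.cos(a),42*np.sin(a)) for a in np.radians([0,120,240])]
def stud(x,y):
    u=np.array([[x,y,12],[x,y,34]]);o=[]
    for a in np.radians([0,60,120,180,240,300]):
        o.append(poly(u+[4*np.cos(a),4*np.sin(a),0],10))
    return np.vstack(o)
M=dict(
 flange=[circ(20,60)]+[circ(8.5,10,*p) for p in h3],
 hub=[circ(55,12)]+[circ(4,34,*p) for p in h3]+[stud(*p) for p in h3],
 big_socket=[circ(28,50),circ(22,50)], small_socket=[circ(17,50),circ(11,50)],
 big_ring=[circ(37,18),circ(43,18),rect(48,48,10)], small_ring=[circ(26,18),circ(32,18),rect(38,38,10)],
 tray=[rect(70,37,20),rect(63,30,20)],
 hex=[poly([(55*s,-22,19),(55*s,22,19),(33*s,22,19),(33*s,-22,19),(55*s,-22,19)]) for s in(1,-1)]+
     [poly([(33,14*s,19),(-33,14*s,19)]) for s in (1,-1)],
 jar=[circ(28,80)],saucer=[circ(40,18)])
def place(m,p):
    c,s=np.cos(p[3]),np.sin(p[3]);A=np.array([[c,-s,0],[s,c,0],[0,0,1]])
    return [q@A.T/1000+p[:3] for q in m]
def score(cams,m,p,b):
    v=0
    for c in cams:
        for q in place(m,p):
            u=c.proj(q).astype(np.float32)
            v+=cv2.remap(c.g[b],u[None,:,0],u[None,:,1],cv2.INTER_LINEAR).mean()
    return v/len(m)/len(cams)
def fit(cams,name,p0,yaws=(0,)):
    best=None
    for y in yaws:
        p=np.r_[p0,y]
        for b,st in((2.5,.006),(0.8,.002)):
            sim=np.vstack([p]+[p+np.eye(4)[i]*(st if i<3 else st*20) for i in range(4)])
            r=minimize(lambda p:-score(cams,M[name],p,b),p,method="Nelder-Mead",options=dict(initial_simplex=sim,maxiter=400,xatol=1e-5,fatol=1e-5));p=r.x
        if best is None or r.fun<best[1]:best=(p,r.fun)
    return best[0],-best[1]
def draw(cam,poses,names):
    im=cv2.resize(cam.img,None,fx=2,fy=2,interpolation=cv2.INTER_CUBIC)
    for n in names:
        for q in place(M[n],poses[n]):
            for u in cam.proj(q)*2+.5: cv2.circle(im,tuple(int(v) for v in np.round(u)),0,(255,0,255),-1)
    return im
E
python3 - <<'E'
from vis import *; from plant import manip; import json
c=grab(manip)
print([k.proj([[0,0,0]]).round() for k in c])
px=dict(flange=((142,317),(353,102),60),hub=((382,182),(335,345),12),big_socket=((482,306),(148,333),50),small_socket=((256,290),(314,178),50),
big_ring=((266,185),(404,245),18),small_ring=((493,222),(211,423),18),tray=((144,222),(429,150),15),hex=((372,287),(246,268),19),jar=((205,246),(375,155),80),saucer=((323,226),(329,262),18))
P={}
for n,(a,b,z) in px.items():
    T=tri(c,(a,b)); p0=T-[0,0,z/1000]
    per={'flange':120,'hub':120,'tray':180,'hex':180,'big_ring':90,'small_ring':90}.get(n)
    ys=np.radians(np.arange(0,per,10)) if per else (0,)
    p,s=fit(c,n,p0,ys);P[n]=p.tolist()
    print(n,"tri",p0.round(3),"fit",p[:3].round(4),np.degrees(p[3]).round(1),round(s,2))
json.dump(P,open("poses.json","w"))
im=draw(c[0],P,P); cv2.imwrite("pics/t1.png",im[240:720,200:1000+0+60][:, :860][:, :800])
im=draw(c[1],P,P); cv2.imwrite("pics/s1.png",cv2.resize(im[160:940,220:960],None,fx=.76,fy=.76,interpolation=cv2.INTER_AREA))
E
```

```text
[array([[324., 527.]]), array([[113., 138.]])]
flange tri [ 0.399  0.334 -0.005] fit [ 0.3981  0.3355 -0.0016] 5.3 1.2
hub tri [ 0.659 -0.129 -0.004] fit [ 0.6579 -0.127   0.001 ] 53.2 1.12
big_socket tri [ 0.409 -0.3    0.009] fit [ 0.4097 -0.304   0.006 ] 4.4 1.13
small_socket tri [ 0.445  0.12  -0.   ] fit [ 4.447e-01  1.221e-01 -4.000e-04] 2.5 1.38
big_ring tri [ 0.657  0.106 -0.004] fit [ 6.566e-01  1.072e-01 -5.000e-04] 13.1 0.96
small_ring tri [ 0.572 -0.346 -0.004] fit [ 0.5702 -0.3448 -0.0012] 73.4 0.87
tray tri [ 0.585  0.35  -0.009] fit [ 0.5844  0.352  -0.0098] 39.1 0.91
hex tri [ 0.448 -0.101  0.002] fit [ 0.4475 -0.1007  0.0069] 136.7 0.83
jar tri [0.527 0.209 0.005] fit [ 0.5275  0.2192 -0.01  ] 9.6 0.79
saucer tri [ 0.568 -0.009  0.01 ] fit [ 5.683e-01 -8.200e-03  1.000e-04] 14.2 0.78
```

View pics/t1.png

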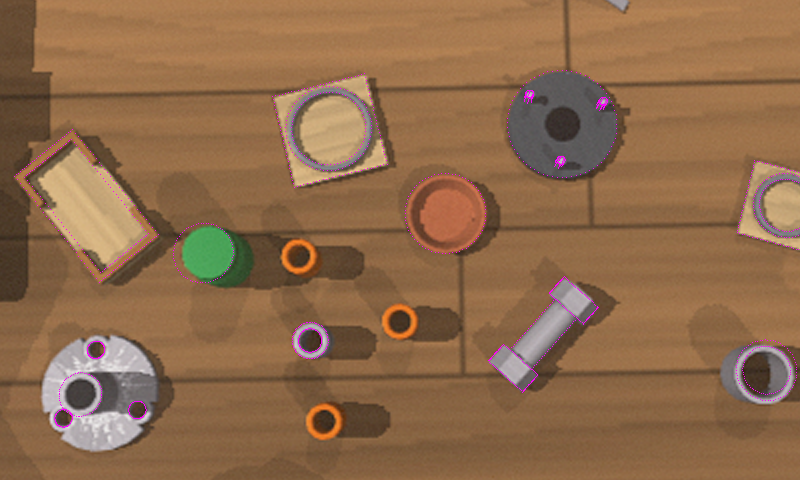

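View pics/s1.png

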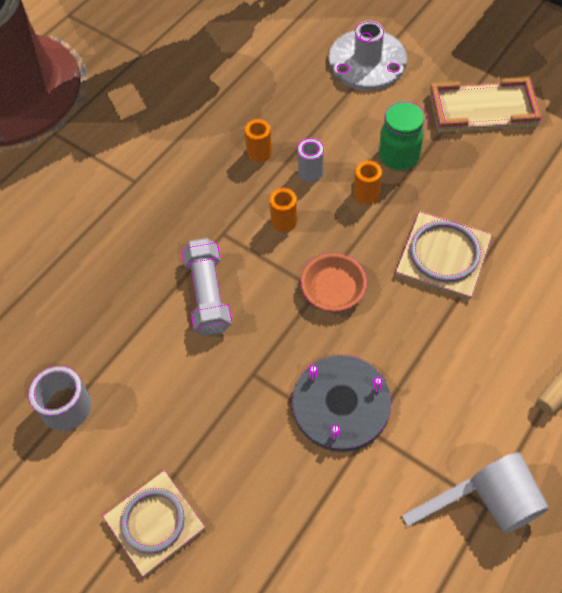

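Both overlays lie on the edges. Top crop: grey socket (311,340), with oranges at (300,256), (400,322) and (325,422), so the choice of the grey tube holds. The jar fit is poor but not needed. I'll check tray, big socket and hex height by scanning z.

Run:
```python
from vis import *; from plant import manip; import json
P=json.load(open("poses.json")); c=grab(manip)
M["big_socket"].append(circ(28,0)[36:]) ;
M["hex"]=[poly([(55*s,-11,38),(55*s,11,38),(33*s,11,38),(33*s,-11,38),(55*s,-11,38)]) for s in(1,-1)]+M["hex"]
M["tray"]+= [rect(70,37,0)]
for n in("tray","big_socket","hex","flange","hub","big_ring"):
    print(n)
    for z in(-.01,-.005,0,.005,.01):
        b=P[n]
        r=minimize(lambda q:-score(c,M[n],[q[0],q[1],z,q[2]],.8),[b[0],b[1],b[3]],method="Nelder-Mead",options=dict(initial_simplex=np.array([[b[0],b[1],b[3]]]*4)+np.vstack([np.zeros(3),np.diag([.004,.004,.06])])))
        print(z,r.x.round(4)[:2],np.degrees(r.x[2]).round(1),round(-r.fun,3))
```

```text
tray
-0.01 [0.5843 0.353 ] 38.8 0.835
-0.005 [0.5833 0.3513] 39.4 0.82
0 [0.5875 0.3534] 39.3 0.723
0.005 [0.5875 0.3508] 39.1 0.692
0.01 [0.5852 0.3509] 39.5 0.702
big_socket
-0.01 [ 0.4015 -0.3016] 7.0 0.987
-0.005 [ 0.4046 -0.3031] 6.7 1.058
0 [ 0.406 -0.303] 6.9 1.127
0.005 [ 0.4075 -0.303 ] 3.7 0.968
0.01 [ 0.4113 -0.3042] 6.1 0.93
hex
-0.01 [ 0.4472 -0.1015] 136.4 0.824
-0.005 [ 0.4463 -0.1003] 136.4 0.85
0 [ 0.447  -0.1007] 136.5 0.902
0.005 [ 0.4476 -0.1011] 136.4 0.882
0.01 [ 0.447  -0.1002] 136.5 0.829
flange
-0.01 [0.3974 0.3391] 4.7 1.079
-0.005 [0.3975 0.3372] 5.2 1.175
0 [0.3984 0.3348] 5.4 1.191
0.005 [0.399  0.3323] 5.2 1.105
0.01 [0.4032 0.3274] 5.8 0.996
hub
-0.01 [ 0.6596 -0.1285] 53.0 0.867
-0.005 [ 0.6579 -0.1264] 53.0 0.992
0 [ 0.6579 -0.1269] 53.3 1.11
0.005 [ 0.658  -0.1276] 53.4 1.068
0.01 [ 0.6564 -0.1265] 53.4 0.951
big_ring
-0.01 [0.6568 0.1072] 12.9 0.968
-0.005 [0.6571 0.1054] 12.9 0.95
0 [0.6566 0.107 ] 13.0 0.961
0.005 [0.657  0.1048] 13.1 0.903
0.01 [0.6546 0.0985] 13.1 0.878
```

>>> move_arm(
  increments=[0, 0, 0, -0.12, 1, 0, 0, 0, -0.12, 1, 0, 0, 0, -0.12, 1, 0, 0, 0, -0.071, 1],
)

```text
time: 0.63
tool_pos: [0.2077, 0.5894, 0.2312]
tool_rot: [-0.0, -0.049, 0.999, -0.0]
contact_force: [-0.3, -0.2, -1.8]
gripper_width: 1.001
grasp_force: 0.0
```

```bash
cat > go.py <<'E'
# usage: go.py x y z psi_deg : prints the tool-frame shift (mm), spin (rad), min rows
import sys,numpy as np
from plant import manip
from scipy.spatial.transform import Rotation as R
s=manip.state();q=s["tool_rot"];A=R.from_quat([q[1],q[2],q[3],q[0]]).as_matrix()
T=np.array([float(v) for v in sys.argv[1:4]]);d=A.T@(T-s["tool_pos"])*1000
psi=np.degrees(np.arctan2(A[1,1],A[0,1]));w=(psi-float(sys.argv[4])+180)%360-180
print("d",d.round(1),"len",np.linalg.norm(d).round(),"rows",np.linalg.norm(d)/41,"psi",psi.round(1),"spin",np.radians(w).round(3),"rows",abs(w)/7.1,"j",s["joint_pos"].round(2),"tilt",A[2].round(3),"F",s["contact_force"].round(1))
E
python3 go.py .398 .335 .024 95.3
```

```text
d [-164.7 -271.6  207.2] len 379.0 rows 9.25034079331328 psi 95.6 spin 0.005 rows 0.03895372653471281 j [ 1.11  0.05  1.61 -0.    1.48 -0.56] tilt [ 0. -0. -1.] F [-0.3 -0.2 -1.8]
```

>>> move_arm(
  increments=[-20.5, -33.9, 0, 0, 1, -20.5, -33.9, 0, 0, 1, -20.5, -33.9, 0, 0, 1, -20.5, -33.9, 0, 0, 1, -20.5, -33.9, 0, 0, 1, -20.5, -33.9, 0, 0, 1, -20.5, -33.9, 0, 0, 1, -20.5, -33.9, 0, 0, 1],
)

```text
time: 1.3
tool_pos: [0.3967, 0.3329, 0.2315]
tool_rot: [0.0, -0.046, 0.999, 0.0]
contact_force: [0.5, 0.2, 0.0]
gripper_width: 1.002
grasp_force: 0.0
```

```bash
python3 go.py .398 .335 .024 95.3
```

```text
d [ -1.3   2.  207.5] len 208.0 rows 5.061675722227484 psi 95.3 spin -0.0 rows 0.0004046896148559388 j [ 0.55 -0.21  1.86 -0.    1.49 -1.11] tilt [-0.001  0.    -1.   ] F [0.5 0.2 0. ]
```

>>> move_arm(
  increments=[-1, 2, 27, 0, 1, 0, 0, 36, 0, 1, 0, 0, 36, 0, 1, 0, 0, 36, 0, 1, 0, 0, 36, 0, 1, 0, 0, 26, 0, 1, 0, 0, 10, 0, 1, 0, 0, 0, 0, 1],
)

```text
time: 1.97
tool_pos: [0.3946, 0.3352, 0.0213]
tool_rot: [-0.003, -0.046, 0.999, -0.002]
contact_force: [-0.9, -0.5, 0.5]
gripper_width: 1.001
grasp_force: 0.0
```

```bash
python3 go.py .398 .335 .024 95.3
```

```text
d [-3.3 -0.5 -2.7] len 4.0 rows 0.10517327205424608 psi 95.3 spin -0.0 rows 0.0030193478638621653 j [ 0.56  0.04  2.01 -0.    1.1  -1.1 ] tilt [ 0.006 -0.003 -1.   ] F [-0.9 -0.5  0.5]
```

>>> move_arm(
  increments=[0, 0, 0, 0, 1, -1, 0, 0, 0, 0.3, 0, 0, 0, 0, 0.3, 0, 0, 0, 0, 0.3, 0, 0, 0, 0, 0.3, 0, 0, 0, 0, 0.3, 0, 0, 0, 0, 0.3, 0, 0, 0, 0, 0.3],
)

```text
time: 2.63
tool_pos: [0.399, 0.3372, 0.0262]
tool_rot: [0.001, -0.046, 0.999, 0.0]
contact_force: [-0.3, -0.5, 5.3]
gripper_width: 0.449
grasp_force: 60.8
```

```bash
python3 go.py .398 .335 .024 95.3
```

```text
d [ 1.2 -2.1  2.2] len 3.0 rows 0.07900318445070803 psi 95.3 spin -0.0 rows 0.0009915319763079643 j [ 0.56  0.03  2.   -0.    1.1  -1.1 ] tilt [-0.003  0.001 -1.   ] F [-0.3 -0.5  5.3]
```

>>> move_arm(
  increments=[0, 0, -20, 0, 0.3, 0, 0, -38, 0.05, 0.3, 0, 0, -38, 0.1, 0.3, 0, 0, -38, 0.12, 0.3, 0, 0, 0, 0.12, 0.3, 0, 0, 0, 0.12, 0.3, 0, 0, 0, 0.12, 0.3, 0, 0, 0, 0.12, 0.3],
)

```text
time: 3.3
tool_pos: [0.3971, 0.3363, 0.1577]
tool_rot: [-0.0, 0.326, 0.945, -0.0]
contact_force: [0.7, -0.3, -4.3]
gripper_width: 0.452
grasp_force: 61.9
```

>>> move_arm(
  increments=[0, 0, 0, 0.12, 0.3, 0, 0, 0, 0.12, 0.3, 0, 0, 0, 0.12, 0.3, 0, 0, 0, 0.1, 0.3, 0, 0, 0, 0.048, 0.3, 0, 0, 0, 0, 0.3],
)

```text
time: 3.8
tool_pos: [0.397, 0.3362, 0.1573]
tool_rot: [-0.0, 0.551, 0.835, -0.001]
contact_force: [0.5, 0.0, -4.5]
gripper_width: 0.452
grasp_force: 61.7
```

```bash
python3 go.py .658 -.127 .160 23.2
```

```text
d [-528.6   57.7   -2.7] len 532.0 rows 12.968423329943393 psi 23.2 spin -0.001 rows 0.004430460313034006 j [ 0.56 -0.14  1.93  0.    1.36  0.16] tilt [-0.    -0.002 -1.   ] F [ 0.5  0.  -4.5]
```

>>> move_arm(
  increments=[-20, 2.2, 0, 0, 0.3, -35, 3.8, 0, 0, 0.3, -38, 4.1, 0, 0, 0.3, -38, 4.1, 0, 0, 0.3, -38, 4.1, 0, 0, 0.3, -38, 4.1, 0, 0, 0.3, -38, 4.1, 0, 0, 0.3, -38, 4.1, 0, 0, 0.3],
)

```text
time: 4.47
tool_pos: [0.5375, 0.0869, 0.1577]
tool_rot: [-0.0, 0.55, 0.835, -0.0]
contact_force: [0.9, 1.3, -4.5]
gripper_width: 0.457
grasp_force: 61.6
```

>>> move_arm(
  increments=[-38, 4.1, 0, 0, 0.3, -38, 4.1, 0, 0, 0.3, -38, 4.1, 0, 0, 0.3, -38, 4.1, 0, 0, 0.3, -38, 4.1, 0, 0, 0.3, -35, 3.8, 0, 0, 0.3, -20.6, 3, 0, 0, 0.3, 0, 0, 0, 0, 0.3],
)

```text
time: 5.13
tool_pos: [0.6604, -0.1306, 0.1575]
tool_rot: [0.001, 0.552, 0.834, -0.001]
contact_force: [-0.8, 0.4, -4.2]
gripper_width: 0.452
grasp_force: 61.7
```

>>> move_arm(
  increments=[0, 0, 0, 0, 0.3, 0, 0, 0, 0, 0.3],
)

```text
time: 5.3
tool_pos: [0.6585, -0.1257, 0.1573]
tool_rot: [-0.001, 0.55, 0.835, -0.0]
contact_force: [-0.5, 0.7, -3.7]
gripper_width: 0.451
grasp_force: 61.7
```

```bash
python3 go.py .658 -.127 .160 23.2
python3 - <<'E'
from plant import manip
from vis import *
c=grab(manip)
cv2.imwrite("pics/h2.png",np.hstack([cv2.resize(k.img[y:y+200,x:x+200],(400,400),interpolation=cv2.INTER_CUBIC) for k,x,y in((c[0],290,80),(c[1],240,220))]))
E
```

```text
d [-1.  -1.  -2.7] len 3.0 rows 0.0743501876649843 psi 23.2 spin 0.001 rows 0.006989520773320429 j [-0.3   0.21  1.57  0.    1.37 -0.71] tilt [ 0.002 -0.001 -1.   ] F [-0.5  0.7 -3.7]
```

View pics/h2.png

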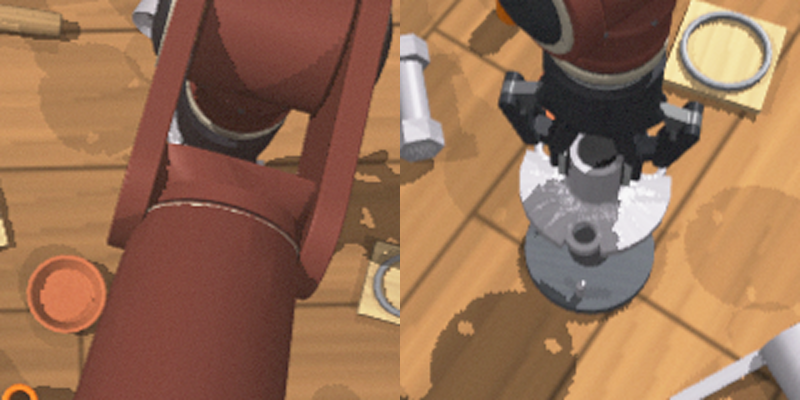

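The flange hangs between the fingers over the hub, with its front hole at scene ≈(331,339) and neck top at ≈(340,297). I'll compare these with the predicted pixels.

Run:
```python
from plant import manip
from vis import *
c=Cam(manip.grab_frame("scene"))
s=manip.state()["tool_pos"]
p=np.r_[s[:2],s[2]-.026,np.radians(53.2)]
print("pred front hole",c.proj(place([np.array([[42*np.cos(np.radians(-120)),42*np.sin(np.radians(-120)),10],[0,0,60]])],p)[0]))
for dz in(0,):
    r,sc=fit([c],"flange",p[:3],[p[3]]) if 0 else (p,0)
M["f"]=[circ(8.5,10,*h3[2]),circ(56.5,10)[40:70]]
best=[]
for th in range(-12,13,3):
    for dx in np.arange(-8,9,2):
        for dy in np.arange(-8,9,2):
            q=p+[dx/1e3,dy/1e3,0,np.radians(th)];best.append((score([c],[circ(8.5,10,*h3[2])],q,.8),th,dx,dy))
print(sorted(best)[::-1][:6])
im=draw(c,{"flange":p},["flange"]);cv2.imwrite("pics/h3.png",im[440:840,480:880])
```

```text
pred front hole [[332.60646174 335.28321896]
 [338.75657374 294.1053645 ]]
[(np.float32(0.86022896), -6, np.int64(4), np.int64(0)), (np.float32(0.85986835), 12, np.int64(-8), np.int64(-6)), (np.float32(0.85691804), 9, np.int64(-6), np.int64(-4)), (np.float32(0.85451126), 3, np.int64(-2), np.int64(-2)), (np.float32(0.84641975), -3, np.int64(2), np.int64(0)), (np.float32(0.84383935), -12, np.int64(8), np.int64(2))]
```

View pics/h3.png

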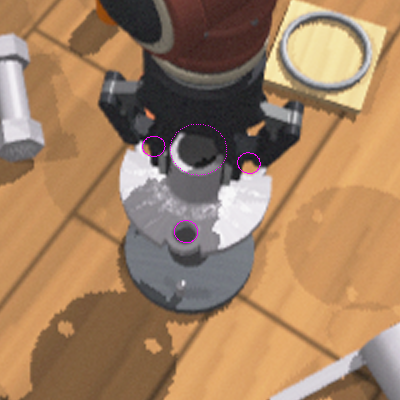

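Prediction matches the seen holes within about 1 px (front hole and right hole), so I descend.

>>> move_arm(
  increments=[-1, -1, 20, 0, 0.3, 0, 0, 35, 0, 0.3, 0, 0, 25, 0, 0.3, 0, 0, 8, 0, 0.3, 0, 0, 0, 0, 0.3, 0, 0, 0, 0, 0.3],
)

```text
time: 5.95
tool_pos: [0.659, -0.1272, 0.071]
tool_rot: [0.0, 0.55, 0.835, 0.0]
contact_force: [0.1, 0.3, -3.7]
gripper_width: 0.45
grasp_force: 61.6
```

```bash
python3 go.py .658 -.127 .038 23.2
```

```text
d [ 0.6 -0.9 33. ] len 33.0 rows 0.8048299079415764 psi 23.3 spin 0.001 rows 0.007108298244342107 j [-0.3   0.3   1.62  0.    1.23 -0.71] tilt [-0.  0. -1.] F [ 0.1  0.3 -3.7]
```

>>> move_arm(
  increments=[0.5, 0, 5, 0, 0.3, 0, 0, 5, 0, 0.3, 0, 0, 5, 0, 0.3, 0, 0, 5, 0, 0.3, 0, 0, 0, 0, 0.3, 0, 0, 0, 0, 0.3],
)

```text
time: 6.45
tool_pos: [0.6581, -0.1271, 0.0497]
tool_rot: [-0.001, 0.55, 0.835, -0.0]
contact_force: [-0.0, 0.1, -4.2]
gripper_width: 0.454
grasp_force: 61.6
```

```bash
python3 go.py .658 -.127 .038 23.2
```

```text
d [ 0.1 -0.1 11.7] len 12.0 rows 0.2851981281481058 psi 23.2 spin 0.0 rows 0.0001641706121622007 j [-0.3   0.32  1.63  0.    1.2  -0.71] tilt [ 0.001 -0.001 -1.   ] F [-0.   0.1 -4.2]
```

>>> move_arm(
  increments=[0, 0, 4, 0, 0.3, 0, 0, 4, 0, 0.3, 0, 0, 2.5, 0, 0.3, 0, 0, 0, 0, 0.3, 0, 0, 0, 0, 0.3],
)

```text
time: 6.87
tool_pos: [0.6583, -0.1271, 0.0393]
tool_rot: [-0.0, 0.55, 0.835, -0.0]
contact_force: [0.5, -0.2, -4.1]
gripper_width: 0.449
grasp_force: 61.6
```

>>> move_arm(
  increments=[0, 0, 1.5, 0, 0.3, 0, 0, 0, 0, 0.3],
)

```text
time: 7.03
tool_pos: [0.6587, -0.1273, 0.0384]
tool_rot: [0.0, 0.55, 0.835, 0.0]
contact_force: [-0.2, 0.8, -3.4]
gripper_width: 0.45
grasp_force: 61.6
```

>>> move_arm(
  increments=[0, 0, 0, 0, 0.75, 0, 0, 0, 0, 0.75, 0, 0, 0, 0, 0.75, 0, 0, 0, 0, 0.75, 0, 0, -15, 0, 0.75, 0, 0, -35, 0, 1, 0, 0, -35, 0, 1, 0, 0, -35, 0, 1],
)

```text
time: 7.7
tool_pos: [0.6584, -0.1271, 0.1607]
tool_rot: [0.0, 0.55, 0.835, 0.0]
contact_force: [1.3, 0.8, 0.7]
gripper_width: 1.001
grasp_force: 0.0
```

```bash
python3 go.py .406 -.303 .160 23
```

```text
d [ -62.2 -301.3    0.7] len 308.0 rows 7.50301864132315 psi 23.2 spin 0.004 rows 0.028893644160420288 j [-0.3   0.21  1.56  0.    1.37 -0.71] tilt [-0.  0. -1.] F [1.3 0.8 0.7]
```

>>> move_arm(
  increments=[-6, -31.3, 0, 0, 1, -8, -40, 0, 0, 1, -8, -40, 0, 0, 1, -8, -40, 0, 0, 1, -8, -40, 0, 0, 1, -8, -40, 0, 0, 1, -8, -40, 0, 0, 1, -8.2, -30, 0, 0, 1],
)

```text
time: 8.37
tool_pos: [0.404, -0.3043, 0.1599]
tool_rot: [0.001, 0.551, 0.835, -0.001]
contact_force: [-0.1, -0.6, 0.1]
gripper_width: 0.999
grasp_force: 0.0
```

>>> move_arm(
  increments=[0, 0, 0, 0, 1, 0, 0, 0, 0, 1],
)

```text
time: 8.53
tool_pos: [0.4054, -0.3043, 0.1599]
tool_rot: [0.001, 0.552, 0.834, -0.0]
contact_force: [-0.0, 0.8, 0.2]
gripper_width: 1.001
grasp_force: 0.0
```

```bash
python3 go.py .4065 -.303 .014 23
python3 - <<'E'
from plant import manip
from vis import *
c=grab(manip)
p,s=fit(c,"flange",np.array([.658,-.127,.012]),[np.radians(53.2)]);print(p,np.degrees(p[3]),s)
im=draw(c[1],{"flange":p},["flange"]);cv2.imwrite("pics/h4.png",np.hstack([c[1].img[280:420,260:420].repeat(2,0).repeat(2,1),im[560:840,520:840]]))
E
```

```text
d [  1.1   1.3 145.9] len 146.0 rows 3.5581221052420173 psi 23.0 spin 0.0 rows 0.0027799759383314473 j [-0.79 -0.18  1.96  0.    1.36 -1.19] tilt [-0.002  0.001 -1.   ] F [-0.   0.8  0.2]
[ 0.65837749 -0.12835841  0.01000294  0.91953963] 52.685739687457605 1.157098412513733
```

View pics/h4.png

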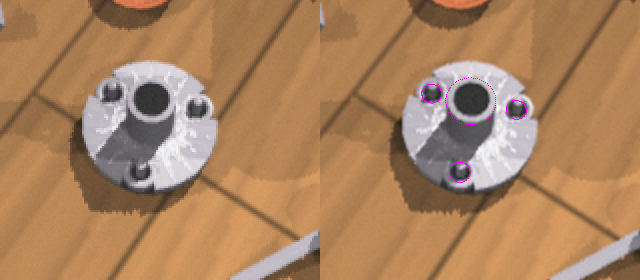

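The flange lies flat with a stud showing in each of its three holes (scene ≈(315,326), (358,334), (330,366)). Next is the big socket.

>>> move_arm(
  increments=[1, 1, 20, 0, 1, 0, 0, 38, 0, 1, 0, 0, 38, 0, 1, 0, 0, 32, 0, 1, 0, 0, 15, 0, 1, 0, 0, 3, 0, 1, 0, 0, 0, 0, 1, 0, 0, 0, 0, 1],
)

```text
time: 9.3
tool_pos: [0.4081, -0.3021, 0.0137]
tool_rot: [0.001, 0.55, 0.835, -0.0]
contact_force: [0.2, -0.3, -0.6]
gripper_width: 0.998
grasp_force: 0.0
```

>>> move_arm(
  increments=[0, 0, 0, 0, 0.45, 0, 0, 0, 0, 0.45, 0, 0, 0, 0, 0.45, 0, 0, 0, 0, 0.45, 0, 0, 0, 0, 0.45, 0, 0, 0, 0, 0.45],
)

```text
time: 9.8
tool_pos: [0.4079, -0.3031, 0.0147]
tool_rot: [0.002, 0.55, 0.835, -0.0]
contact_force: [-0.3, 0.7, 5.5]
gripper_width: 0.642
grasp_force: 63.9
```

```bash
python3 go.py .657 .107 .150 23
```

```text
d [ 278.3  390.7 -135.8] len 499.0 rows 12.159663324537382 psi 23.2 spin 0.004 rows 0.029861669452218492 j [-0.79  0.02  2.04 -0.    1.08 -1.19] tilt [-0.004  0.001 -1.   ] F [-0.3  0.7  5.5]
```

>>> move_arm(
  increments=[0, 0, -15, 0, 0.45, 0, 0, -35, 0, 0.45, 0, 0, -38, 0, 0.45, 0, 0, -35, 0, 0.45, 0, 0, -12, 0, 0.45, 0, 0, 0, 0, 0.45, 10, 14, 0, 0, 0.45, 19, 26.7, 0, 0, 0.45],
)

```text
time: 10.47
tool_pos: [0.431, -0.2598, 0.1451]
tool_rot: [-0.001, 0.552, 0.834, -0.0]
contact_force: [0.6, -0.7, -2.8]
gripper_width: 0.641
grasp_force: 64.3
```

>>> move_arm(
  increments=[23, 32.3, 0, 0, 0.45, 23, 32.3, 0, 0, 0.45, 23, 32.3, 0, 0, 0.45, 23, 32.3, 0, 0, 0.45, 23, 32.3, 0, 0, 0.45, 23, 32.3, 0, 0, 0.45, 23, 32.3, 0, 0, 0.45, 23, 32.3, 0, 0, 0.45],
)

```text
time: 11.13
tool_pos: [0.5965, 0.014, 0.1436]
tool_rot: [-0.002, 0.55, 0.835, -0.001]
contact_force: [0.7, -0.5, -2.0]
gripper_width: 0.638
grasp_force: 64.3
```

>>> move_arm(
  increments=[23, 32.3, 0, 0, 0.45, 21, 29.5, 0, 0, 0.45, 14, 20, 0, 0, 0.45, 7, 10, 0, 0, 0.45, 0, 0, 0, 0, 0.45, 0, 0, 0, 0, 0.45],
)

```text
time: 11.63
tool_pos: [0.6551, 0.1073, 0.1447]
tool_rot: [-0.001, 0.55, 0.835, -0.002]
contact_force: [-0.6, -0.4, -2.5]
gripper_width: 0.64
grasp_force: 64.4
```

```bash
python3 go.py .657 .107 .025 23
```

```text
d [ -1.2   2.1 119.7] len 120.0 rows 2.921061494157861 psi 23.2 spin 0.004 rows 0.033524779119698575 j [ 0.05  0.21  1.59 -0.    1.35 -0.35] tilt [ 0.001 -0.004 -1.   ] F [-0.6 -0.4 -2.5]
```

>>> move_arm(
  increments=[-1, 1.5, 20, 0, 0.45, 0, 0, 35, 0, 0.45, 0, 0, 30, 0, 0.45, 0, 0, 12, 0, 0.45, 0, 0, 8, 0, 0.45, 0, 0, 6, 0, 0.45, 0, 0, 4, 0, 0.45, 0, 0, 0, 0, 0.45],
)

```text
time: 12.3
tool_pos: [0.6588, 0.1071, 0.0332]
tool_rot: [0.001, 0.551, 0.835, 0.0]
contact_force: [-0.4, -0.8, -2.2]
gripper_width: 0.64
grasp_force: 64.3
```

>>> move_arm(
  increments=[0, 0, 2, 0, 0.45, 0, 0, 1, 0, 0.45, 0, 0, 0, 0, 0.45],
)

```text
time: 12.55
tool_pos: [0.6588, 0.1075, 0.0302]
tool_rot: [0.001, 0.55, 0.835, 0.0]
contact_force: [-0.4, -0.3, -2.0]
gripper_width: 0.642
grasp_force: 64.3
```

Contact is expected near z 0.025, so I go down another 5 mm in small steps.

>>> move_arm(
  increments=[0, 0, 2, 0, 0.45, 0, 0, 1.5, 0, 0.45, 0, 0, 1, 0, 0.45, 0, 0, 0, 0, 0.45, 0, 0, 0, 0, 0.45],
)

```text
time: 12.97
tool_pos: [0.6582, 0.1075, 0.0248]
tool_rot: [0.0, 0.55, 0.835, 0.0]
contact_force: [-1.1, 0.4, -1.8]
gripper_width: 0.641
grasp_force: 64.5
```

>>> move_arm(
  increments=[0, 0, 0.7, 0, 0.45, 0, 0, 0, 0, 0.45, 0, 0, 0, 0, 0.85, 0, 0, 0, 0, 0.95, 0, 0, 0, 0, 1, 0, 0, 0, 0, 1, 0, 0, -15, 0, 1, 0, 0, -35, 0, 1],
)

```text
time: 13.63
tool_pos: [0.6539, 0.1071, 0.0691]
tool_rot: [-0.005, 0.55, 0.835, -0.003]
contact_force: [-0.9, -0.1, -0.2]
gripper_width: 0.999
grasp_force: 0.0
```

>>> move_arm(
  increments=[0, 0, -38, 0, 1, 0, 0, -30, 0, 1, 0, 0, -15, 0, 1, 0, 0, 0, 0, 1],
)

```text
time: 13.97
tool_pos: [0.6613, 0.1076, 0.164]
tool_rot: [0.004, 0.55, 0.835, 0.003]
contact_force: [0.1, -1.6, 0.6]
gripper_width: 0.998
grasp_force: 0.0
```

```bash
python3 go.py .4447 .122 .150 50
```

```text
d [  98.6 -193.6   11.7] len 218.0 rows 5.306743622149046 psi 23.2 spin -0.468 rows 3.7732409291196856 j [ 0.05  0.2   1.57 -0.    1.36 -0.35] tilt [-0.004  0.01  -1.   ] F [ 0.1 -1.6  0.6]
```

>>> move_arm(
  increments=[10, -20, 0, 0, 1, 16, -31, 0, 0, 1, 18, -36, 0, 0, 1, 18, -36, 0, 0, 1, 17, -34, 0, 0, 1, 13, -24, 0, 0, 1, 6.6, -12.6, 0, -0.05, 1, 0, 0, 0, -0.12, 1],
)

```text
time: 14.63
tool_pos: [0.4375, 0.122, 0.1545]
tool_rot: [-0.002, 0.476, 0.88, -0.001]
contact_force: [-0.1, -0.4, 0.1]
gripper_width: 1.001
grasp_force: 0.0
```

>>> move_arm(
  increments=[0, 0, 0, -0.12, 1, 0, 0, 0, -0.12, 1, 0, 0, 0, -0.058, 1, 0, 0, 0, 0, 1, 0, 0, 0, 0, 1],
)

```text
time: 15.05
tool_pos: [0.4405, 0.1217, 0.1556]
tool_rot: [-0.001, 0.343, 0.939, -0.001]
contact_force: [-0.9, -0.3, 0.5]
gripper_width: 0.997
grasp_force: 0.0
```

```bash
python3 go.py .4447 .122 .014 50
python3 - <<'E'
from plant import manip
from vis import *
c=grab(manip)
p,s=fit(c[1:],"big_socket",np.array([.657,.107,.010]));print(p,s)
p,s=fit(c,"big_socket",np.array([.657,.107,.010]));print(p,s)
cv2.imwrite("pics/b5.png",c[1].img[60:300,230:450].repeat(2,0).repeat(2,1))
E
```

```text
d [ -3.2   3.2 141.6] len 142.0 rows 3.456251246711022 psi 49.9 spin -0.001 rows 0.01093626270894322 j [ 0.11 -0.31  2.07 -0.    1.38 -0.76] tilt [ 0.002 -0.002 -1.   ] F [-0.9 -0.3  0.5]
[0.66227983 0.10742575 0.00589896 0.02365396] 0.9112250804901123
[0.65744377 0.10740143 0.00995647 0.06502137] 1.2912647724151611
```

View pics/b5.png

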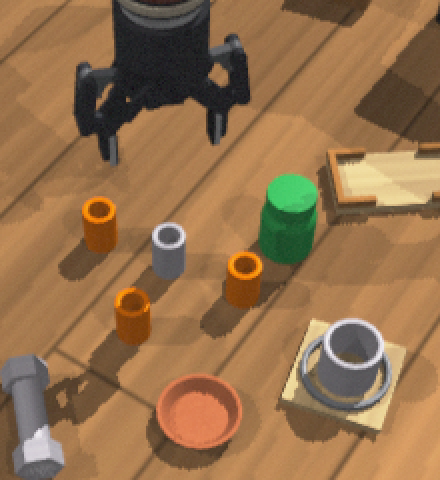

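The big socket stands inside its ring (crop (350,355), fitted z 0.010). The gripper is over the grey socket, at crop (170,250). Descending with jaw 0.8.

>>> move_arm(
  increments=[-2.8, 2.8, 15, 0, 0.8, 0, 0, 35, 0, 0.8, 0, 0, 35, 0, 0.8, 0, 0, 30, 0, 0.8, 0, 0, 15, 0, 0.8, 0, 0, 9, 0, 0.8, 0, 0, 2, 0, 0.8, 0, 0, 0, 0, 0.8],
)

```text
time: 15.82
tool_pos: [0.4454, 0.1221, 0.0161]
tool_rot: [-0.0, 0.342, 0.94, -0.0]
contact_force: [-0.6, -0.2, 0.0]
gripper_width: 0.8
grasp_force: 0.0
```

```bash
python3 go.py .4447 .122 .014 50
```

```text
d [ 0.5 -0.5  2.1] len 2.0 rows 0.0531628392310657 psi 50.0 spin -0.0 rows 0.0008627259215142953 j [ 0.11 -0.1   2.15  0.    1.09 -0.77] tilt [ 0. -0. -1.] F [-0.6 -0.2  0. ]
```

>>> move_arm(
  increments=[0, 0, 1, 0, 0.25, 0, 0, 0, 0, 0.25, 0, 0, 0, 0, 0.25, 0, 0, 0, 0, 0.25, 0, 0, 0, 0, 0.25, 0, 0, 0, 0, 0.25, 0, 0, 0, 0, 0.25],
)

```text
time: 16.4
tool_pos: [0.4467, 0.1222, 0.0169]
tool_rot: [0.001, 0.342, 0.94, 0.001]
contact_force: [-0.6, -0.8, 6.1]
gripper_width: 0.381
grasp_force: 59.8
```

>>> move_arm(
  increments=[0, 0, -15, 0, 0.25, 0, 0, -35, 0, 0.25, 0, 0, -38, 0, 0.25, 0, 0, -35, 0, 0.25, 0, 0, -15, 0, 0.25, 0, 0, 0, 0, 0.25, 0, 0, 0, 0, 0.25],
)

```text
time: 16.98
tool_pos: [0.4456, 0.1222, 0.1536]
tool_rot: [0.001, 0.342, 0.94, 0.0]
contact_force: [-0.0, -0.6, -1.7]
gripper_width: 0.384
grasp_force: 60.0
```

```bash
python3 go.py .570 -.345 .150 50
```

```text
d [-395.5 -278.1    3.7] len 483.0 rows 11.79193420685602 psi 50.0 spin 0.0 rows 0.003121790097375645 j [ 0.11 -0.29  2.06  0.    1.37 -0.77] tilt [-0.001  0.001 -1.   ] F [-0.  -0.6 -1.7]
```

>>> move_arm(
  increments=[-16, -11.2, 0, 0, 0.25, -28, -19.7, 0, 0, 0.25, -33, -23.2, 0, 0, 0.25, -33, -23.2, 0, 0, 0.25, -33, -23.2, 0, 0, 0.25, -33, -23.2, 0, 0, 0.25, -33, -23.2, 0, 0, 0.25, -33, -23.2, 0, 0, 0.25],
)

```text
time: 17.65
tool_pos: [0.5198, -0.1649, 0.1493]
tool_rot: [-0.003, 0.342, 0.94, 0.0]
contact_force: [0.9, 1.0, -1.7]
gripper_width: 0.381
grasp_force: 60.1
```

>>> move_arm(
  increments=[-33, -23.2, 0, 0, 0.25, -33, -23.2, 0, 0, 0.25, -33, -23.2, 0, 0, 0.25, -28, -19.7, 0, 0, 0.25, -18, -12.6, 0, 0, 0.25, -8.5, -6, 0, 0, 0.25, 0, 0, 0, 0, 0.25, 0, 0, 0, 0, 0.25],
)

```text
time: 18.32
tool_pos: [0.5687, -0.3438, 0.1505]
tool_rot: [-0.002, 0.342, 0.94, 0.001]
contact_force: [0.3, -0.2, -1.5]
gripper_width: 0.387
grasp_force: 60.1
```

```bash
python3 go.py .570 -.345 .027 50
```

```text
d [ -2.4  -0.2 123.5] len 123.0 rows 3.012015825483772 psi 50.0 spin 0.0 rows 0.0005143615961149946 j [-0.66  0.21  1.58  0.    1.36 -1.53] tilt [ 0.005  0.    -1.   ] F [ 0.3 -0.2 -1.5]
```

>>> move_arm(
  increments=[-1, 0, 20, 0, 0.25, 0, 0, 35, 0, 0.25, 0, 0, 30, 0, 0.25, 0, 0, 15, 0, 0.25, 0, 0, 10, 0, 0.25, 0, 0, 4, 0, 0.25, 0, 0, 0, 0, 0.25, 0, 0, 0, 0, 0.25],
)

```text
time: 18.98
tool_pos: [0.5716, -0.3461, 0.041]
tool_rot: [0.001, 0.342, 0.94, -0.0]
contact_force: [-0.0, -0.5, -2.1]
gripper_width: 0.385
grasp_force: 60.1
```

```bash
python3 go.py .570 -.345 .027 50
```

```text
d [ 2.  -0.2 14. ] len 14.0 rows 0.3443605543264845 psi 50.0 spin 0.001 rows 0.005140541690609649 j [-0.66  0.33  1.64  0.    1.18 -1.53] tilt [-0.003  0.    -1.   ] F [-0.  -0.5 -2.1]
```

>>> move_arm(
  increments=[1, 0, 5, 0, 0.25, 0, 0, 4, 0, 0.25, 0, 0, 3, 0, 0.25, 0, 0, 1.5, 0, 0.25, 0, 0, 0, 0, 0.25, 0, 0, 0, 0, 0.25, 0, 0, 0, 0, 0.25],
)

```text
time: 19.57
tool_pos: [0.5701, -0.3453, 0.027]
tool_rot: [0.0, 0.342, 0.94, -0.0]
contact_force: [-4.2, 2.1, 5.0]
gripper_width: 0.385
grasp_force: 60.6
```

>>> move_arm(
  increments=[0, 0, 0, 0, 0.6, 0, 0, 0, 0, 0.75, 0, 0, 0, 0, 0.8, 0, 0, 0, 0, 0.8, 0, 0, -15, 0, 0.8, 0, 0, -35, 0, 1, 0, 0, -38, 0, 1, 0, 0, -30, 0, 1],
)

```text
time: 20.23
tool_pos: [0.5703, -0.3454, 0.1473]
tool_rot: [0.001, 0.342, 0.94, -0.0]
contact_force: [1.7, -1.1, 0.5]
gripper_width: 0.997
grasp_force: 0.0
```

```bash
python3 go.py .447 -.1007 .150 46.5
```

```text
d [251.7 108.3  -3.3] len 274.0 rows 6.683510833383596 psi 50.0 spin 0.061 rows 0.49575103169438955 j [-0.66  0.21  1.59  0.    1.35 -1.53] tilt [-0.002  0.    -1.   ] F [ 1.7 -1.1  0.5]
```

>>> move_arm(
  increments=[18, 7.7, 0, 0, 1, 33, 14.2, 0, 0, 1, 37, 15.9, 0, 0, 1, 37, 15.9, 0, 0, 1, 37, 15.9, 0, 0, 1, 37, 15.9, 0, 0, 1, 32, 13.8, 0, 0, 1, 20.7, 9, 0, 0, 1],
)

```text
time: 20.9
tool_pos: [0.445, -0.0979, 0.1442]
tool_rot: [0.0, 0.341, 0.94, 0.0]
contact_force: [1.1, 0.1, -1.0]
gripper_width: 0.998
grasp_force: 0.0
```

>>> move_arm(
  increments=[0, 0, 0, 0.061, 1, 0, 0, 0, 0, 1, 0, 0, 0, 0, 1, 0, 0, 0, 0, 1],
)

```text
time: 21.23
tool_pos: [0.447, -0.1008, 0.1444]
tool_rot: [0.001, 0.37, 0.929, -0.0]
contact_force: [-0.5, -1.0, 0.1]
gripper_width: 1.0
grasp_force: 0.0
```

```bash
python3 go.py .447 -.1007 .003 46.5
python3 - <<'E'
from plant import manip
from vis import *
c=grab(manip)
p,s=fit(c,"small_socket",np.array([.570,-.345,.010]));print(p,s)
p,s=fit(c,"tray",np.array([.585,.352,.0]),[np.radians(39.2)]);print(p,s)
cv2.imwrite("pics/q6.png",np.hstack([c[1].img[340:480,140:300].repeat(2,0).repeat(2,1),c[1].img[100:240,360:520].repeat(2,0).repeat(2,1)]))
E
```

```text
d [3.000e-01 1.000e-01 1.414e+02] len 141.0 rows 3.449109782152711 psi 46.6 spin 0.001 rows 0.007740657181345892 j [-0.38 -0.3   2.08 -0.    1.36 -1.2 ] tilt [-0.001  0.    -1.   ] F [-0.5 -1.   0.1]
[ 0.56849949 -0.34457766  0.00987807  0.09280827] 1.2419317960739136
[ 0.58481195  0.34708409 -0.00088331  0.74196556] 0.8416293859481812
```

View pics/q6.png

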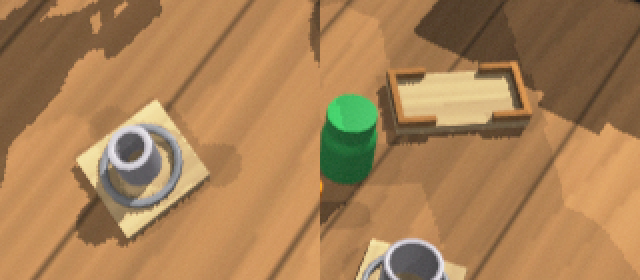

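The small socket stands in its ring (z 0.010). I'll descend on the hex bar and refit the tray with its gaps modelled.

>>> move_arm(
  increments=[0, 0, 20, 0, 1, 0, 0, 35, 0, 1, 0, 0, 35, 0, 1, 0, 0, 25, 0, 1, 0, 0, 13, 0, 1, 0, 0, 8, 0, 1, 0, 0, 4, 0, 1, 0, 0, 0, 0, 1],
)

```text
time: 22.0
tool_pos: [0.4465, -0.1006, 0.0033]
tool_rot: [-0.0, 0.371, 0.929, -0.0]
contact_force: [0.1, -0.6, -0.4]
gripper_width: 1.0
grasp_force: 0.0
```

```bash
python3 go.py .447 -.1007 .003 46.5
python3 - <<'E'
from plant import manip
from vis import *
c=grab(manip)
M["tray"]=[]
for s in(1,-1):
    for u in(1,-1):
        M["tray"]+=[poly([(70*s,37*u,20),(30*s,37*u,20),(30*s,30*u,20),(63*s,30*u,20)],15)]
    M["tray"]+=[poly([(70*s,-37,20),(70*s,37,20)]),poly([(63*s,-30,20),(63*s,30,20)]),poly([(-30,37*s,10),(30,37*s,10)])]
for cc in(c,c[:1]):
    for z in (0,.003,-.003):
        b=[.585,.351,np.radians(39.2)]
        r=minimize(lambda q:-score(cc,M["tray"],[q[0],q[1],z,q[2]],.8),b,method="Nelder-Mead",options=dict(initial_simplex=np.array([b]*4)+np.vstack([np.zeros(3),np.diag([.004,.004,.06])])))
        print(z,r.x.round(4)[:2],np.degrees(r.x[2]).round(1),round(-r.fun,3))
E
```

```text
d [-0.4  0.3  0.3] len 1.0 rows 0.014633945487651541 psi 46.5 spin 0.0 rows 0.0009206738776367569 j [-0.38 -0.08  2.16 -0.    1.06 -1.2 ] tilt [ 0.001 -0.    -1.   ] F [ 0.1 -0.6 -0.4]
0 [0.5823 0.3487] 39.3 1.014
0.003 [0.5878 0.3516] 39.4 0.767
-0.003 [0.5823 0.3503] 39.2 0.987
0 [0.5874 0.3527] 38.9 0.78
0.003 [0.587  0.3515] 39.5 0.785
-0.003 [0.5824 0.3494] 39.2 1.049
```

>>> move_arm(
  increments=[0, 0, 0, 0, 0.15, 0, 0, 0, 0, 0.15, 0, 0, 0, 0, 0.15, 0, 0, 0, 0, 0.15, 0, 0, 0, 0, 0.15, 0, 0, 0, 0, 0.15, 0, 0, 0, 0, 0.15, 0, 0, 0, 0, 0.15],
)

```text
time: 22.77
tool_pos: [0.4471, -0.1003, 0.0043]
tool_rot: [0.001, 0.37, 0.929, 0.0]
contact_force: [-0.3, 2.4, 5.8]
gripper_width: 0.306
grasp_force: 59.3
```

>>> move_arm(
  increments=[0, 0, -15, 0, 0.15, 0, 0, -35, 0, 0.15, 0, 0, -38, -0.06, 0.15, 0, 0, -35, -0.1, 0.15, 0, 0, -20, -0.12, 0.15, 0, 0, 0, -0.12, 0.15, 0, 0, 0, -0.12, 0.15, 0, 0, 0, -0.12, 0.15],
)

```text
time: 23.43
tool_pos: [0.4457, -0.1002, 0.1457]
tool_rot: [-0.001, 0.056, 0.998, -0.0]
contact_force: [-1.0, 0.5, -2.8]
gripper_width: 0.306
grasp_force: 60.0
```

>>> move_arm(
  increments=[0, 0, 0, -0.12, 0.15, 0, 0, 0, -0.12, 0.15, 0, 0, 0, -0.12, 0.15, 0, 0, 0, -0.12, 0.15, 0, 0, 0, -0.12, 0.15, 0, 0, 0, -0.12, 0.15, 0, 0, 0, -0.083, 0.15, 0, 0, 0, 0, 0.15],
)

```text
time: 24.1
tool_pos: [0.4453, -0.1, 0.1449]
tool_rot: [-0.001, -0.336, 0.942, 0.001]
contact_force: [-0.9, 0.6, -4.0]
gripper_width: 0.307
grasp_force: 59.9
```

```bash
python3 go.py .583 .349 .150 129.2
```

```text
d [-390.8  260.4   -5.2] len 470.0 rows 11.45553848802647 psi 129.3 spin 0.001 rows 0.010848295448763373 j [-0.38 -0.3   2.08 -0.    1.36 -2.64] tilt [ 0.002  0.002 -1.   ] F [-0.9  0.6 -4. ]
```

>>> move_arm(
  increments=[-15, 10, -5, 0, 0.15, -28, 18.7, -5, 0, 0.15, -33, 22, 0, 0, 0.15, -33, 22, 0, 0, 0.15, -33, 22, 0, 0, 0.15, -33, 22, 0, 0, 0.15, -33, 22, 0, 0, 0.15, -33, 22, 0, 0, 0.15],
)

```text
time: 24.77
tool_pos: [0.5311, 0.1784, 0.1553]
tool_rot: [-0.001, -0.334, 0.942, -0.0]
contact_force: [0.8, 0.1, -3.2]
gripper_width: 0.308
grasp_force: 59.8
```

>>> move_arm(
  increments=[-33, 22, 0, 0, 0.15, -33, 22, 0, 0, 0.15, -30, 20, 0, 0, 0.15, -26, 17.3, 0, 0, 0.15, -18, 12, 0, 0, 0.15, -9.8, 6.4, 0, 0, 0.15, 0, 0, 0, 0, 0.15, 0, 0, 0, 0, 0.15],
)

```text
time: 25.43
tool_pos: [0.5842, 0.3479, 0.1554]
tool_rot: [-0.001, -0.335, 0.942, -0.0]
contact_force: [0.1, 0.2, -3.2]
gripper_width: 0.307
grasp_force: 59.8
```

```bash
python3 go.py .583 .349 .0145 129.2
```

```text
d [-1.000e-01  1.600e+00  1.409e+02] len 141.0 rows 3.435650836758578 psi 129.2 spin -0.0 rows 0.00394196678978236 j [ 0.43  0.23  1.54 -0.    1.37 -1.83] tilt [ 0.003 -0.    -1.   ] F [ 0.1  0.2 -3.2]
```

>>> move_arm(
  increments=[0, 1.5, 20, 0, 0.15, 0, 0, 35, 0, 0.15, 0, 0, 35, 0, 0.15, 0, 0, 18, 0, 0.15, 0, 0, 8, 0, 0.15, 0, 0, 0, 0, 0.15, 0, 0, 0, 0, 0.15],
)

```text
time: 26.02
tool_pos: [0.5843, 0.3489, 0.0415]
tool_rot: [0.0, -0.335, 0.942, -0.0]
contact_force: [0.5, 0.4, -3.0]
gripper_width: 0.306
grasp_force: 59.9
```

```bash
python3 go.py .583 .349 .0145 129.2
python3 - <<'E'
from plant import manip
from vis import *
c=Cam(manip.grab_frame("scene"))
cv2.imwrite("pics/x7.png",c.img[90:230,350:510].repeat(3,0).repeat(3,1))
E
```

```text
d [ 1.   0.9 27. ] len 27.0 rows 0.6581701944336334 psi 129.1 spin -0.001 rows 0.010228350517234626 j [ 0.43  0.35  1.6  -0.    1.19 -1.82] tilt [-0.001 -0.    -1.   ] F [ 0.5  0.4 -3. ]
```

View pics/x7.png

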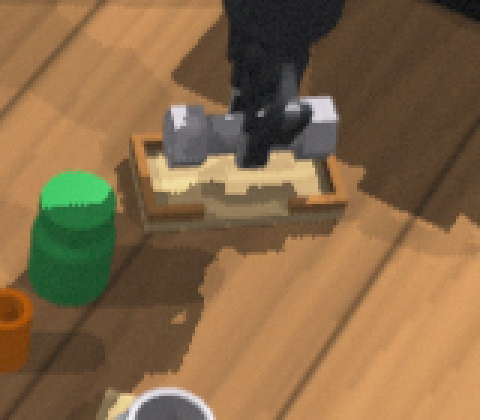

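The bar is level above the tray and lined up with its length. Its collars are at crop (185,135) and (320,125), between the ends at (140,160) and (330,180). Lowering.

>>> move_arm(
  increments=[1, 0.5, 8, 0, 0.15, 0, 0, 7, 0, 0.15, 0, 0, 4, 0, 0.15, 0, 0, 2, 0, 0.15, 0, 0, 2, 0, 0.15, 0, 0, 1, 0, 0.15, 0, 0, 0, 0, 0.15, 0, 0, 0, 0, 0.15],
)

```text
time: 26.73
tool_pos: [0.5828, 0.3495, 0.0167]
tool_rot: [0.0, -0.336, 0.942, 0.0]
contact_force: [0.3, 0.2, -3.6]
gripper_width: 0.303
grasp_force: 59.9
```

>>> move_arm(
  increments=[0, 0, 1.5, 0, 0.15, 0, 0, 0.7, 0, 0.15, 0, 0, 0, 0, 0.15, 0, 0, 0, 0, 0.15],
)

```text
time: 27.07
tool_pos: [0.5827, 0.3494, 0.0145]
tool_rot: [0.0, -0.335, 0.942, -0.0]
contact_force: [-0.4, 0.3, -3.1]
gripper_width: 0.307
grasp_force: 60.1
```

>>> move_arm(
  increments=[0, 0, 0.5, 0, 0.15, 0, 0, 0, 0, 0.5, 0, 0, 0, 0, 0.6, 0, 0, 0, 0, 0.7, 0, 0, 0, 0, 0.7, 0, 0, 0, 0, 0.7, 0, 0, -15, 0, 0.7, 0, 0, -35, 0, 0.8],
)

```text
time: 27.73
tool_pos: [0.5787, 0.3475, 0.0589]
tool_rot: [-0.006, -0.335, 0.942, -0.001]
contact_force: [0.1, -0.5, -0.3]
gripper_width: 0.796
grasp_force: 0.0
```

>>> move_arm(
  increments=[0, 0, -38, 0, 1, 0, 0, -35, 0, 1, 0, 0, -30, 0, 1, 40, 0, 0, 0, 1, 40, 0, 0, 0, 1, 40, 0, 0, 0, 1, 30, 0, 0, 0, 1, 0, 0, 0, 0, 1],
)

```text
time: 28.4
tool_pos: [0.4621, 0.252, 0.1663]
tool_rot: [-0.002, -0.335, 0.942, -0.0]
contact_force: [-0.1, -0.5, -0.1]
gripper_width: 1.003
grasp_force: 0.0
```

Run:
```python
from plant import manip
from vis import *
print(manip.state()["tool_pos"])
c=Cam(manip.grab_frame("scene"))
cv2.imwrite("pics/f8.png",cv2.resize(c.img[80:460,140:500],None,fx=1.55,fy=1.55,interpolation=cv2.INTER_CUBIC))
```

```text
[0.46210815 0.25199751 0.16630162]
```

View pics/f8.png

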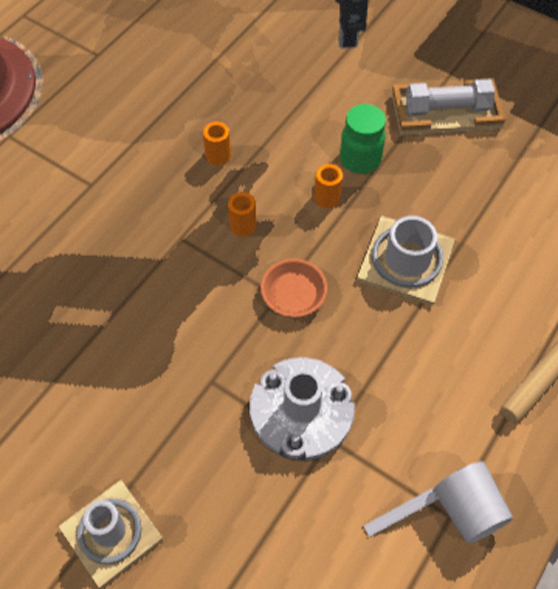

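All four look placed: flange (302,405), big socket (412,245), small socket (102,525), hex (450,97). The jar and saucer are unmoved. The hex could still be resting on the far strip, so I'll check it numerically and in the top view.

Run:
```python
from plant import manip
from vis import *
c=grab(manip)
M["hex"]=[poly([(55*s,-11,38),(55*s,11,38),(33*s,11,38),(33*s,-11,38),(55*s,-11,38)]) for s in(1,-1)]+M["hex"]
print(fit(c,"hex",np.array([.583,.349,.010]),[np.radians(39.2)]))
cv2.imwrite("pics/g9.png",np.hstack([c[0].img[170:280,90:210].repeat(3,0).repeat(3,1),c[1].img[110:220,360:480].repeat(3,0).repeat(3,1)]))
```

```text
(array([0.58203432, 0.34572856, 0.01524743, 0.69508722]), np.float64(0.8929775357246399))
```

View pics/g9.png

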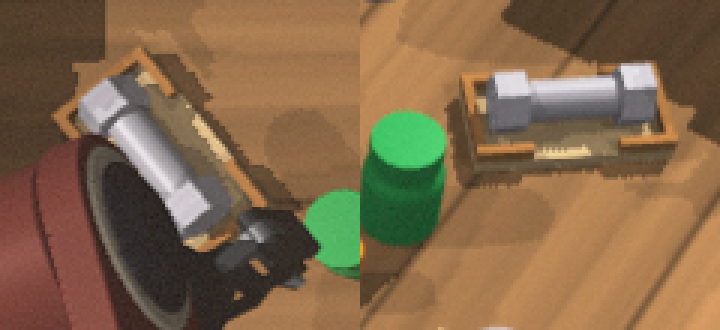

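>>> move_arm(
  increments=[0, -40, -10, 0, 1, 0, -40, -10, 0, 1, 0, -40, 0, 0, 1, 0, -40, 0, 0, 1, 0, -40, 0, 0, 1, 0, -30, 0, 0, 1, 0, 0, 0, 0, 1, 0, 0, 0, 0, 1],
)

```text
time: 29.22
tool_pos: [0.6138, 0.0754, 0.1873]
tool_rot: [0.0, -0.334, 0.942, 0.0]
contact_force: [0.1, 0.1, 0.2]
gripper_width: 0.998
grasp_force: 0.0
```

Run:
```python
from plant import manip
from vis import *
c=grab(manip)
M["hex"]=[poly([(55*s,-11,38),(55*s,11,38),(33*s,11,38),(33*s,-11,38),(55*s,-11,38)]) for s in(1,-1)]+M["hex"]
for cc in (c,c[:1],c[1:]):
  for z in(.005,.01,.015,.02):
    b=[.583,.349,np.radians(39.2)]
    r=minimize(lambda q:-score(cc,M["hex"],[q[0],q[1],z,q[2]],.8),b,method="Nelder-Mead",options=dict(initial_simplex=np.array([b]*4)+np.vstack([np.zeros(3),np.diag([.004,.004,.06])])))
    print(z,r.x.round(4)[:2],np.degrees(r.x[2]).round(1),round(-r.fun,3))
P={"tray":[.5825,.349,0,np.radians(39.2)],"hex":[.583,.349,.010,np.radians(39.2)]}
ims=[draw(k,P,P) for k in c]
cv2.imwrite("pics/g10.png",np.hstack([cv2.resize(ims[0][340:560,180:420],None,fx=1.6,fy=1.6),cv2.resize(ims[1][220:440,740:980],None,fx=1.6,fy=1.6)]))
```

```text
0.005 [0.5838 0.3503] 39.8 0.688
0.01 [0.5824 0.3494] 39.5 0.704
0.015 [0.582  0.3467] 38.9 0.738
0.02 [0.5862 0.3476] 37.8 0.689
0.005 [0.5828 0.3499] 38.9 0.811
0.01 [0.5818 0.3478] 38.9 0.813
0.015 [0.5808 0.3458] 39.0 0.815
0.02 [0.5849 0.3477] 38.9 0.725
0.005 [0.5876 0.3494] 47.3 0.701
0.01 [0.584  0.3583] 33.5 0.731
0.015 [0.584  0.3481] 39.3 0.701
0.02 [0.5866 0.3487] 33.6 0.714
```

View pics/g10.png

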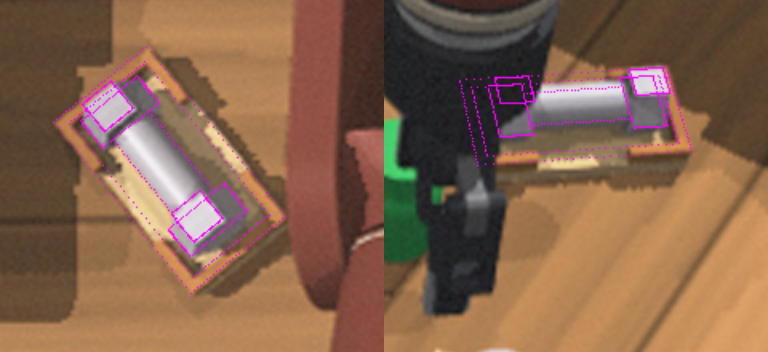

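The overlay matches: the top flats, at crop (110,105) and (197,213), and the tray outline lie where predicted. The hex piece is therefore on the tray floor, inside the strips. The gripper is open and touching nothing.

```bash
python3 -c "
from plant import manip
print(manip.job_done())"
```

```text
the job is handed in; nothing more can be done
None
```

All four fittings were put away in the order asked (flange on its studs, both sockets upright in their rings, hex piece in the tray) and let go; the jar and saucer were not touched, and the job was handed in at about 29 s, with no verdict returned.

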